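# Set and clamp the sliding stop of a tube-filling jig, then lay the tube block down

## Task

Set up the filling jig: slide the steel stop away from the tube block along its slots until the face of its fence that looks to the block is level with the lines marked on the rails, then turn the clamp lever clockwise all the way to lock it there. After that tip the standing tube block over with a light push, without lifting it, so that it lies flat on the jig between fence and end lip with its wells facing up. Leave the other things on the bench where they are.

Things in the scene. Friction and masses are not known exactly. Their poses are not given: they have to be found in the camera images.
- deck: Filling jig fixed to the bench: grey plate 200 (its x) x 370 (its y) x 12 mm, origin at its underside's centre, z up; pose varies. The stop slides along its y between two rails (20 mm wide, at x = +/-86 mm, tops 20 mm above the bench). A lip closes the +y end (inner face at y = +165 mm, top 27 mm above the bench); the tube block stands near it.
- fence_face (a point): Middle of the +y face of the stop's upright fence (the face towards the block), 20 mm above the bench; axes as the deck's. The fence is 150 mm wide (deck x), 10 mm thick and its top is 62 mm above the bench. At the start it is 40 to 80 mm from the mark in deck +y. It slides only along deck y, with a few N while the clamp is loose.
- stop_post (a point): Centre of the upright round aluminium grip post on the stop's foot, 24 mm diameter, from 20 to 70 mm above the bench (this point is 48 mm up). It lies 147 mm to deck -y and 20 mm to deck -x from fence_face and moves with the stop.
- mark: Setting mark: a black line (2 mm wide, along deck x) on a small white tab on top of each rail, both at the same deck y. Axes as the deck's, origin midway between the two lines, 20 mm above the bench. The stop is set when the fence's +y face is level with the lines in deck y. Fixed; its place along the rails varies.
- clamp (a joint): Plain metal clamp lever, turning about a vertical axis, in rad: at 0 (loose) it points along deck +x; growing values turn it clockwise seen from above; at 1.57 (hard stop, tight) it points along deck -y. Starts at 0 to 0.35; stays where it is left (about 2 N at the handle moves it). From about 1.0 on its shoe presses on the stop's foot; tight is above 1.35.
- clamp_axis (a point): The lever's turning axis, on the clamp stud: deck x = +55 mm, y = -30 mm; this point is 40 mm above the bench.
- clamp_grip (a point): Centre of the free upper part of the upright round handle at the end of the clamp lever: 18 mm diameter, 70 mm from clamp_axis, top 92 mm above the bench; the lever arm (14 mm wide) lies below it, its top 44 mm above the bench; this point is 70 mm above the bench.
- block_center (a point): Centre of the white tube block (about 300 g), 120 x 26 x 80 mm along its x, y, z. It starts standing on its 120 x 26 mm edge on the deck, z up; the face with eight wells (+y) looks to the lip about 15 mm away, the plain face to the fence. Pushed 25 mm near its top towards deck -y it falls onto the plain face; it then lies wells up (its y up), centre 25 mm above the bench.
- block: The same tube block; origin at the centre of the narrow edge it stands on at the start, same axes. There is room for it to lie flat only once the stop is at the mark.
- stop: Steel sliding stop (about 600 g): foot plate 150 mm (deck x) x 165 mm, 8 mm thick, flat on the deck, two long slots over two studs, with a fence along its +y edge and a grip post near its -y edge. Origin at the foot of the fence's +y face, 12 mm above the bench, axes as the deck's.
- beaker: Bystander: clear glass beaker, 64 mm across, 85 mm tall, standing beside the jig's +x side; origin at its underside.
- cap_ring: Bystander: white plastic ring, 52 mm across, 16 mm high, lying beside the jig's -x side; origin at its underside.
- reagent: Bystander: white reagent bottle with red cap, 84 mm across, 190 mm tall; origin at its underside.
- amber: Bystander: amber glass bottle with white cap, 72 mm across, 150 mm tall; origin at its underside.
- rack: Bystander: tube rack, 90 x 210 mm, 146 mm tall with its ten white tubes; origin at its underside.
- jar: Bystander: white jar with black cap, 70 mm across, 85 mm tall; origin at its underside.
- spatula: Bystander: spatula lying flat on the bench, 190 mm long; origin at its underside.
Mind the look-alikes: they are no part of the job. What is meant by the block is not green or purple, and is the larger of those in its own colour.

How it is judged:
By the outcome, as a careful person would: the job done as asked, in the order asked, and still so for the second after the job is handed in, with the robot touching nothing.
It also fails if it takes over 72 s, if anything falls off the work surface, if the arm or the gripper's body presses on something with over 40 N, if the wrist force passes 120 N, or if a joint passes its speed limit or range.

## Robot

A 6-joint arm with a two-finger parallel gripper is mounted at the origin on the work surface. World frame = base frame: x ahead of the robot, y to its left, z up, the work surface at z = 0. Lengths are in mm, angles in rad, forces in N, time in s.
With the tool pointing down it reaches from about 275 to 1000 mm from the base axis. Payload 8.4 kg.
Tool frame: the origin (TCP) lies between the finger pads; the fingertips stand 17 mm ahead of it and the grasp point (between the pads) lies 2 mm behind it (r.tcp_to_tips is the distance from the TCP to the fingertips, in mm); z points along the fingers, y is the line along which they close (so a half turn about z gives the same grasp; the last joint's range is limited). The gripper opens to 85 mm and grips with 20 to 120 N. Pads are 22 mm wide; open, the fingers measure 114 mm over their backs; the gripper's body (76 mm by 85 mm) begins 54 mm behind the grasp point. The pads swing forward as they close: fully open they stand 13 mm farther back than shut.
Start: joints at [-1.154, 0.353, 1.633, -0, 1.155, -0.002], TCP at [254.164, -570.989, 248.281] pointing down, gripper open.
Joint ranges: [-2.63, 2.63], [-0.92, 2.1], [0.06, 2.66], [-1.3, 4.44], [0, 2.69], [-3.02, 3.02]. Speed limits (rad/s): [2.22, 2.22, 2.79, 3.14, 3.14, 3.14].

## Interface

Orientations are given as [roll, pitch, yaw] about the fixed x, y, z axes, in that order (R = Rz(yaw) Ry(pitch) Rx(roll)).
In Python, from rig import r gives the robot as it stands. The module is installed in compiled form; this text tells all that it offers.
- The arm moves only by the tool apply_moves, never from a script. Its argument "series" is text: rows parted by semicolons, each of 7 numbers parted by spaces: the shift along the tool's x, y, z in cm, then the turn, a rotation vector about the tool's x, y, z in rad, then the gripper's target within -1 to 1 (shut at 1, half-way at 0, fully open at -1). In form: tx ty tz rx ry rz fingers; .... A call has exactly 10 rows; each row shifts and turns the commanded pose from where the row before left it, along the tool's axes as they then stand; what a row does not reach is not made up. A row lasts 1/12 s, in which the tool goes at most 41.7 mm and 7.16 degrees, less where a joint would pass 70% of its speed; a pose out of reach is approached as far as the arm can. A call with a gripper value outside its range is refused whole. The fingers move at their own pace and stop on an object; "squeeze" is the grip in N (left out, the last holds). Time passes only in rows, so rows that do not move let the fingers close, or fill a call up. It gives the time, the measured TCP pose, the force and the opening at its end, in the units of the state.
- r.sense(): the state, without advancing time (a new reading comes with each control period).
- r.grab_frame(name): name is "scene" or "top"; returns the picture (384x512x3 uint8, blue, green, red); there is no depth.
- r.camera_info(name): a dict with "K" (3x3 intrinsics, pixels), "extrinsics" (4x4, takes a point from camera to world coordinates). Camera axes: x right, y down, z forward; pixel columns grow to the right and rows downward; lengths in mm; the calibration is good to about 2 mm. A picture is of the moment at which its call begins. camera_info takes no time and is no camera call.
- r.sign_off(): hands the job in, once; it reports no verdict.
The state is a dict: "clock": time; "qpos": joint angles; "qvel": joint speeds; "joint_efforts": joint torques, N m; "eef_pos": TCP position; "tcp_rot": TCP orientation; "contact_force": force on the tool from outside, world axes, zero at the start; "wrist_torque": the same for the moment, N m; "opening": opening from 0.0 (shut) to 1.0 (fully open).
Only numpy, scipy, OpenCV 4.12 (cv2) and the standard library are available. Lean on these libraries where they do the work, as an engineer would, in place of code of your own. Each camera call takes 0.05 s, during which the arm holds its last target. There are 200 camera calls.

## Working session

There is one attempt and no reset: what is moved stays moved. The work goes in short steps, Python scripts to look and compute and a tool call to move; the robot and the scene stay as the last step left them, time stands still between calls to the robot, and variables do not carry over. Pictures are saved under pics/ and viewed, on a budget of 10 in all, crops included, one or two more only if the job needs it, and the job is handed in when it is done.

Besides the shell and the picture viewer there is one more tool, called after "Emit:" as a command line: name --argument value ..., lists and objects as JSON in quotes. apply_moves: Moves the arm, as the interface text tells. Its arguments: {"type":"object","properties":{"series":{"type":"string"},"squeeze":{"type":"number"}},"required":["series"]}

```bash
mkdir -p pics
cat > h.py <<'E'
import numpy as np, cv2
from rig import r
def cam(n):
    c=r.camera_info(n); return np.array(c["K"]),np.array(c["extrinsics"])
def ray(n,u,v,z):
    K,T=cam(n); d=T[:3,:3]@np.linalg.inv(K)@[u,v,1]; o=T[:3,3]
    return o+d*(z-o[2])/d[2]
def proj(n,p):
    K,T=cam(n); q=K@(T[:3,:3].T@(np.array(p,float)-T[:3,3])); return q[:2]/q[2]
E
python3 - <<'E'
from h import *
for n in("scene","top"):
    im=r.grab_frame(n); cv2.imwrite(f"pics/{n}0_raw.png",im)
    cv2.imwrite(f"pics/{n}0.png",cv2.resize(im,(800,600),interpolation=cv2.INTER_CUBIC))
    K,T=cam(n);print(n,K.round(1).tolist(),T.round(3).tolist())
print(r.sense(), r.tcp_to_tips)
E
```

```text
scene [[382.1, 0.0, 253.8], [0.0, 382.1, 188.6], [0.0, 0.0, 1.0]] [[-0.828, 0.374, -0.418, 970.259], [0.56, 0.526, -0.64, 629.925], [-0.02, -0.764, -0.645, 751.52], [0.0, 0.0, 0.0, 1.0]]
top [[348.4, 0.0, 260.0], [0.0, 348.4, 193.3], [0.0, 0.0, 1.0]] [[-0.012, -0.996, 0.093, 461.183], [-1.0, 0.011, -0.018, -13.632], [0.017, -0.094, -0.995, 1008.394], [0.0, 0.0, 0.0, 1.0]]
{'clock': 0.1, 'qpos': array([-1.15438364e+00,  3.53604929e-01,  1.63405643e+00,  2.12599339e-05,
        1.15522575e+00, -2.40286345e-03]), 'qvel': array([-4.08469028e-04, -5.95400603e-04, -3.31713279e-03,  5.91004075e-04,
        2.86879882e-05,  1.51875589e-04]), 'joint_efforts': array([ 5.40595920e-04, -6.06355691e+01, -3.42817533e+01,  8.37725963e-06,
        3.79167963e-03,  6.54801261e-05]), 'eef_pos': array([ 254.01089444, -570.60165065,  247.62191378]), 'tcp_rot': array([-3.14029824e+00, -2.25496441e-05,  4.18806940e-01]), 'contact_force': array([0.31735966, 0.04104809, 0.11689467]), 'wrist_torque': array([ 0.02640538, -0.00146132, -0.01349624]), 'opening': 1.0010706850993634} 17.0
```

View pics/top0.png

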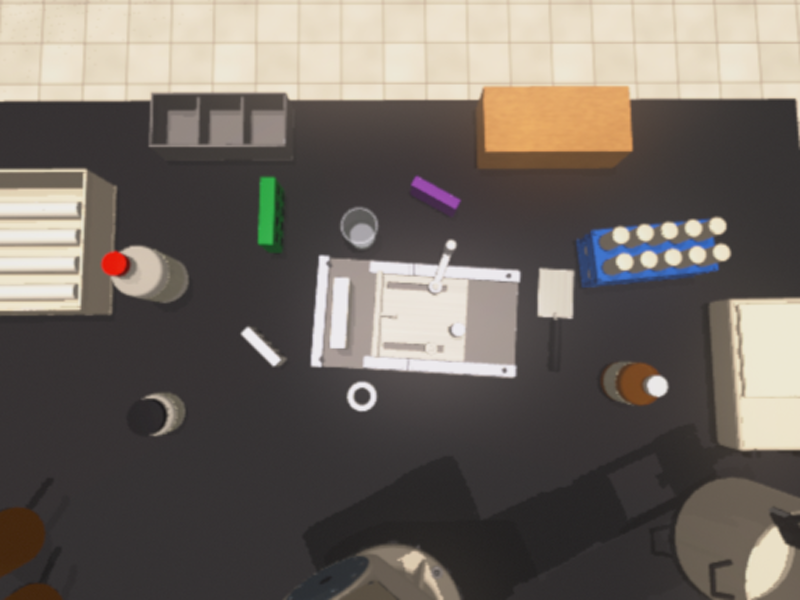

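View pics/scene0.png

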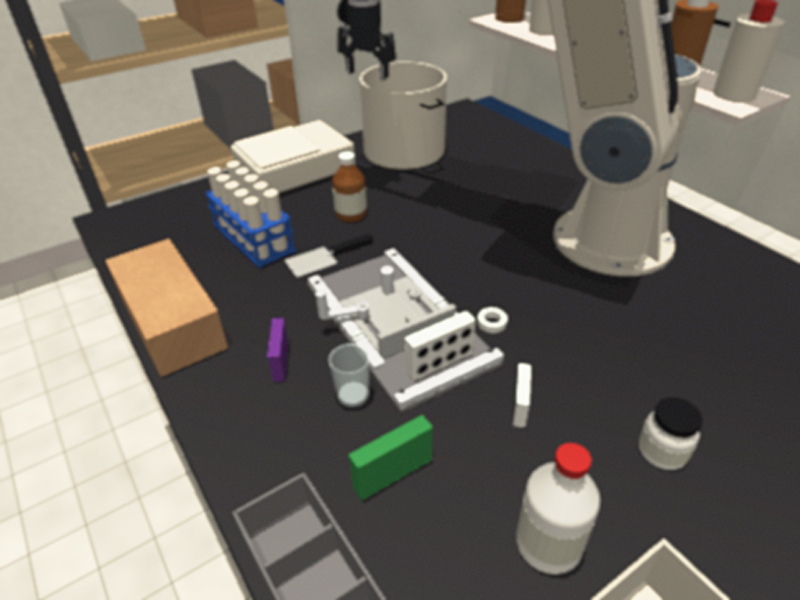

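The top view shows the lip at the left (315,310), the block at (340,312), the fence at about (380,315), the post at (457,330), the lever handle at (450,245) and the clamp stud at (435,287). Deck +y is roughly world +y (image left). I'll zoom in on the jig for the marks.

Run:
```python
from h import *
im=cv2.imread("pics/top0_raw.png")[145:250,190:340]
cv2.imwrite("pics/top0c.png",cv2.resize(im,None,fx=5.3,fy=5.3,interpolation=cv2.INTER_CUBIC))
```

```text
(no output)
```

View pics/top0c.png

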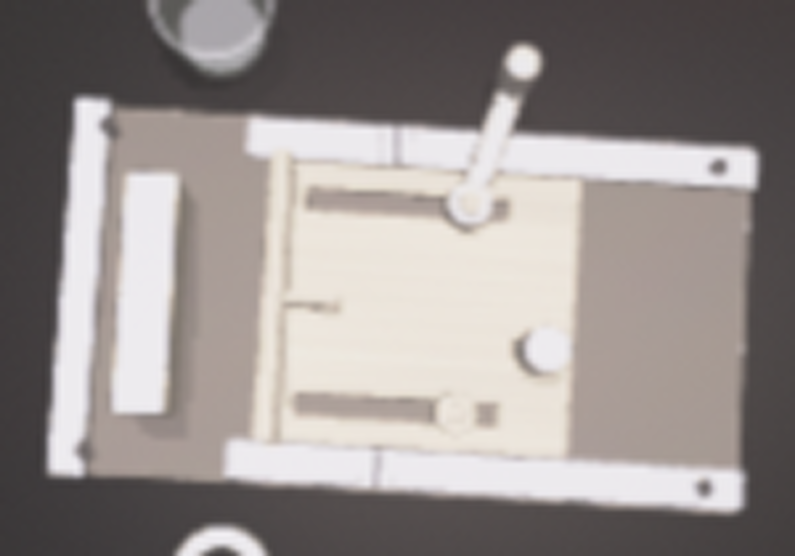

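The crop shows the mark lines at crop (397,145) and (377,468), the fence top's left edge from (272,152) to (256,440), the post at (545,350) and the handle top at (523,62). I'll turn these into positions now.

```bash
cat > m.py <<'E'
from h import *
def P(c,z): return ray("top",(c[0]+.5)/5.3-.5+190,(c[1]+.5)/5.3-.5+145,z)
E
python3 - <<'E'
from m import *
np.set_printoptions(precision=1,suppress=True)
g=cv2.cvtColor(cv2.imread("pics/top0_raw.png"),cv2.COLOR_BGR2GRAY).astype(float)
for v in(171,172,173,232,233,234): print(v,g[v,255:272].astype(int))
for v in (178,185,195,205,215,222): print(v,g[v,232:248].astype(int))
m1=P((397,145),20);m2=P((377,468),20)
print("marks",m1,m2,np.linalg.norm(m1-m2))
d=m1-m2; print("yaw marks",np.arctan2(d[1],d[0]))
A=P((757,147),20);B=P((745,512),20);C=P((50,475),27);D=P((78,97),27)
print("corners",A,B,C,D,[np.linalg.norm((a-b)[:2]) for a,b in((A,B),(B,C),(C,D),(D,A))])
ctr=(A+B+C+D)/4; ux=(A-B+D-C)[:2];uy=(D-A+C-B)[:2]
yaw=np.arctan2(ux[1],ux[0]);yaw2=np.arctan2(-uy[0],uy[1]);print("ctr",ctr,yaw,yaw2)
y=(yaw+yaw2)/2;R=np.array([[np.cos(y),-np.sin(y)],[np.sin(y),np.cos(y)]])
loc=lambda p:R.T@(p[:2]-ctr[:2])
print("mark loc",loc(m1),loc(m2))
print("fence top edge",loc(P((272,152),62)),loc(P((256,440),62)))
print("post",loc(P((545,350),70)),P((545,350),70)); print("handle",loc(P((523,62),92)),P((523,62),92))
print("stud pred px",proj("top",list(ctr[:2]+R@[55,-30])+[44]))
print("block top",*[loc(P(c,92)) for c in((127,172),(180,174),(167,414),(112,412))])
print("beaker",loc(P((212,0),85)))
E
```

```text
171 [235 235 235 235 235 234 228 229 231 202 207 232 230 231 234 235 235]
172 [235 235 235 235 235 234 230 230 232 203 209 233 234 234 235 235 235]
173 [234 235 234 235 235 234 229 229 232 205 211 233 234 234 235 235 235]
232 [236 235 236 235 234 214 199 225 235 235 235 235 236 236 235 235 235]
233 [235 235 235 235 234 212 202 227 235 235 235 235 235 235 235 235 235]
234 [235 235 233 234 233 207 210 233 234 234 235 235 235 235 235 235 235]
178 [158 158 158 158 157 158 159 160 176 211 225 225 202 192 218 228]
185 [159 159 160 159 160 160 159 163 188 218 226 217 197 214 228 228]
195 [160 160 160 160 161 160 162 173 210 226 225 205 196 221 229 230]
205 [161 162 161 161 161 163 176 212 227 227 208 199 222 230 231 231]
215 [161 161 161 161 162 166 197 223 228 219 199 204 223 231 231 231]
222 [161 161 161 162 163 180 216 229 228 203 193 220 223 200 174 171]
marks [615.1 -45.3  20. ] [441.6 -32.3  20. ] 173.95280684315392
yaw marks -0.07480741677969309
corners [ 612.1 -240.7   20. ] [ 415.9 -228.    20. ] [440.3 140.   27. ] [641.7 125.8  27. ] [np.float64(196.65584719300816), np.float64(368.8768911118471), np.float64(201.9032396459491), np.float64(367.7488693516824)]
ctr [527.5 -50.7  23.5] -0.06746256542150585 -0.0734198113225765
mark loc [87.  11.6] [-86.9  12.3]
fence top edge [72.8 76.8] [-75.6  75.5]
post [-21.5 -68.6] [ 501.2 -117.6   70. ]
handle [121.7 -48. ] [ 645.5 -107.1   92. ]
stud pred px [279.  182.9]
block top [ 53.9 147. ] [ 54.5 120.5] [-65.2 118.8] [-65.7 145.9]
beaker [145.4 111. ]
```

The geometry agrees: mark y is about 12, fence about 76, and the handle is 69 mm from the axis at about 0.26 rad. Next I'll rise clear of the pot, turn, and travel to above the post.

Emit:
apply_moves --series "0 0 -3.3 0 0 0.12 -1; 0 0 -3.3 0 0 0.12 -1; 0 0 -3.3 0 0 0.12 -1; 0 0 0 0 0 0.12 -1; 1.65 -3.6 0 0 0 0 -1; 1.65 -3.6 0 0 0 0 -1; 1.65 -3.6 0 0 0 0 -1; 1.65 -3.6 0 0 0 0 -1; 1.65 -3.6 0 0 0 0 -1; 1.65 -3.6 0 0 0 0 -1" --squeeze 40

```text
clock: 0.93
eef_pos: [366.5, -359.6, 347.0]
tcp_rot: [-3.141, 0.0, -0.062]
contact_force: [1.1, -0.8, -0.2]
opening: 0.994
```

Emit:
apply_moves --series "1.65 -3.6 0 0 0 0 -1; 1.65 -3.6 0 0 0 0 -1; 1.65 -3.6 0 0 0 0 -1; 1.65 -3.6 0 0 0 0 -1; 1.65 -3.6 0 0 0 0 -1; 1.65 -3.6 0 0 0 0 -1; 1.65 -3.6 0 0 0 0 -1; 0 0 3 0 0 0 -1; 0 0 3 0 0 0 -1; 0 0 0 0 0 0 -1"

```text
clock: 1.77
eef_pos: [494.1, -115.3, 282.2]
tcp_rot: [-3.14, 0.008, -0.059]
contact_force: [-1.1, 1.2, -1.0]
opening: 1.0
```

Emit:
apply_moves --series "0 0 2.5 0 0 0 -1; 0 0 2.5 0 0 0 -1; 0 0 2.5 0 0 0 -1; 0 0 2.5 0 0 0 -1; 0 0 2.5 0 0 0 -1; 0 0 0 0 0 0 -1; 0 0 0 0 0 0 -1; 0 0 0 0 0 0 -1; 0 0 0 0 0 0 -1; 0 0 0 0 0 0 -1"

```text
clock: 2.6
eef_pos: [497.9, -117.3, 164.0]
tcp_rot: [3.141, -0.003, -0.061]
contact_force: [-1.3, -1.0, -0.3]
opening: 1.003
```

Emit:
apply_moves --series "0.33 0 2.3 0 0 0.01 -1; 0 0 2.3 0 0 0 -1; 0 0 2.3 0 0 0 -1; 0 0 2.3 0 0 0 -1; 0 0 2.3 0 0 0 -1; 0 0 0 0 0 0 -1; 0 0 0 0 0 0 0; 0 0 0 0 0 0 1; 0 0 0 0 0 0 1; 0 0 0 0 0 0 1"

```text
clock: 3.43
eef_pos: [501.3, -117.4, 48.8]
tcp_rot: [3.141, -0.003, -0.071]
contact_force: [0.2, -0.1, 0.0]
opening: 0.447
```

Emit:
apply_moves --series "0 0 0 0 0 0 1; 0 0 0 0 0 0 1; 0 0 0 0 0 0 1; 0 0 0 0 0 0 1; 0 0 0 0 0 0 1; 0 0 0 0 0 0 1; 0 0 0 0 0 0 1; 0 0 0 0 0 0 1; 0 0 0 0 0 0 1; 0 0 0 0 0 0 1"

```text
clock: 4.27
eef_pos: [501.0, -117.5, 48.6]
tcp_rot: [3.141, -0.002, -0.071]
contact_force: [-2.2, -0.3, 10.0]
opening: 0.27
```

Emit:
apply_moves --series "0 0.6 0 0 0 0 1; 0 0.9 0 0 0 0 1; 0 0.9 0 0 0 0 1; 0 0.9 0 0 0 0 1; 0 0.9 0 0 0 0 1; 0 0.9 0 0 0 0 1; 0 0.7 0 0 0 0 1; 0 0.4 0 0 0 0 1; 0 0 0 0 0 0 1; 0 0 0 0 0 0 1"

```text
clock: 5.1
eef_pos: [496.7, -179.6, 48.6]
tcp_rot: [3.141, -0.002, -0.071]
contact_force: [-0.6, -1.4, 7.4]
opening: 0.272
```

Run:
```python
from h import *
s=r.sense();print(s["eef_pos"],s["contact_force"],s["opening"])
im=r.grab_frame("top"); cv2.imwrite("pics/top1_raw.png",im)
c=im[145:250,190:340];cv2.imwrite("pics/top1c.png",cv2.resize(c,None,fx=5.3,fy=5.3,interpolation=cv2.INTER_CUBIC))
```

```text
[ 496.70210057 -179.59869727   48.57078841] [-0.63306725 -1.39618529  7.43636432] 0.27231015504188033
```

View pics/top1c.png

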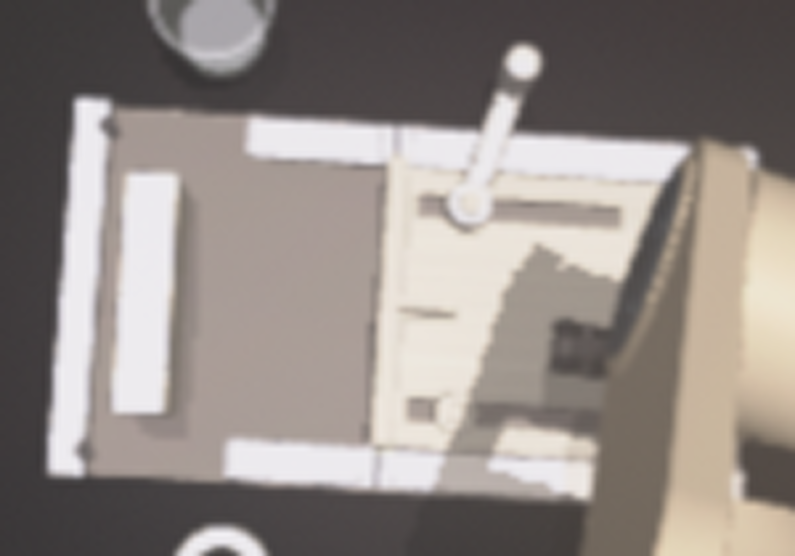

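The fence edge now runs near both mark lines, from (388,160) to (372,445). Next is a sub-pixel comparison.

```bash
cat > fm.py <<'E'
from h import *
import sys
yaw=-0.0735
def meas(f):
    g=cv2.cvtColor(cv2.imread(f),cv2.COLOR_BGR2GRAY).astype(float)
    ly=np.array([-np.sin(yaw),np.cos(yaw)])  # deck y axis in world
    o=[]
    for vs,u0,u1 in((range(169,175),262,268),(range(231,235),257,264)):
        for v in vs:
            w=np.clip(234-g[v,u0:u1],0,None); w[w<5]=0
            o.append(ray("top",(w*np.arange(u0,u1)).sum()/w.sum(),v,20)[:2]@ly)
    print("mark",np.round(o,1),"rails",np.mean(o[:6]).round(2),np.mean(o[6:]).round(2))
    e=[]
    for v in range(178,227,4):
        row=g[v,245:275]; i=np.argmax(row>200); a,b=row[i-1],row[i]; 
        t=195
        u=245+i-1+(t-a)/(b-a); e.append(ray("top",u,v,62)[:2]@ly)
        if v in(178,202,226):print(v,g[v,254:270].astype(int))
    print("fence",np.round(e,1),np.mean(e).round(2))
meas(sys.argv[1])
E
python3 fm.py pics/top1_raw.png
```

```text
mark [-0.3  0.4  0.9  0.1  0.6  1.5  0.2  0.   0.1  0.7] rails 0.55 0.27
178 [157 157 157 158 157 158 157 156 153 198 225 226 223 223 227 227]
202 [161 160 160 160 161 158 144 174 217 228 225 220 217 218 219 221]
226 [160 161 160 158 140 140 203 228 230 226 227 231 230 230 230 230]
fence [4.2 3.9 3.9 4.6 4.4 3.9 4.1 4.7 4.3 4.1 4.2 5.  4.5] 4.29
```

Robot and camera both put the fence about 3.9 mm short, so I'll move the rest and check in both views.

Emit:
apply_moves --series "0 0.13 0 0 0 0 1; 0 0.13 0 0 0 0 1; 0 0.12 0 0 0 0 1; 0 0 0 0 0 0 1; 0 0 0 0 0 0 1; 0 0 0 0 0 0 1; 0 0 0 0 0 0 1; 0 0 0 0 0 0 1; 0 0 0 0 0 0 1; 0 0 0 0 0 0 1"

```text
clock: 5.98
eef_pos: [496.4, -182.4, 48.6]
tcp_rot: [-3.141, -0.002, -0.071]
contact_force: [0.8, 5.3, 9.4]
opening: 0.268
```

```bash
python3 - <<'E'
from h import *
s=r.sense();p=s["eef_pos"];print(p,s["contact_force"],"post+147 in deck y:",p[1]*np.cos(.0735)+p[0]*np.sin(.0735)+147)
cv2.imwrite("pics/top2_raw.png",r.grab_frame("top"))
im=r.grab_frame("scene"); cv2.imwrite("pics/scene2_raw.png",im)
q=[proj("scene",[615,-45,20]),proj("scene",[441.6,-32,20])];print(q)
u0=190;v0=150
c=im[v0:v0+100,u0:u0+130];cv2.imwrite("pics/scene2c.png",cv2.resize(c,None,fx=6,fy=6,interpolation=cv2.INTER_CUBIC))
E
python3 fm.py pics/top2_raw.png
```

```text
[ 496.41097856 -182.41693128   48.56462812] [0.83531271 5.27251138 9.39348019] post+147 in deck y: 1.528942403957501
[array([228.54876166, 214.4128917 ]), array([281.64022575, 193.04764486])]
mark [-0.3  0.4  0.9  0.1  0.6  0.5  0.2  0.   0.1  0.8] rails 0.37 0.27
178 [157 157 156 157 157 158 157 155 136 135 196 225 226 223 223 227]
202 [161 160 160 160 160 160 159 145 174 217 228 227 217 213 220 222]
226 [160 160 161 160 161 159 155 202 228 230 227 227 230 230 230 230]
fence [1.3 1.  1.1 1.9 1.8 1.2 1.4 1.9 1.7 1.5 1.5 2.2 1.8] 1.56
```

View pics/scene2c.png

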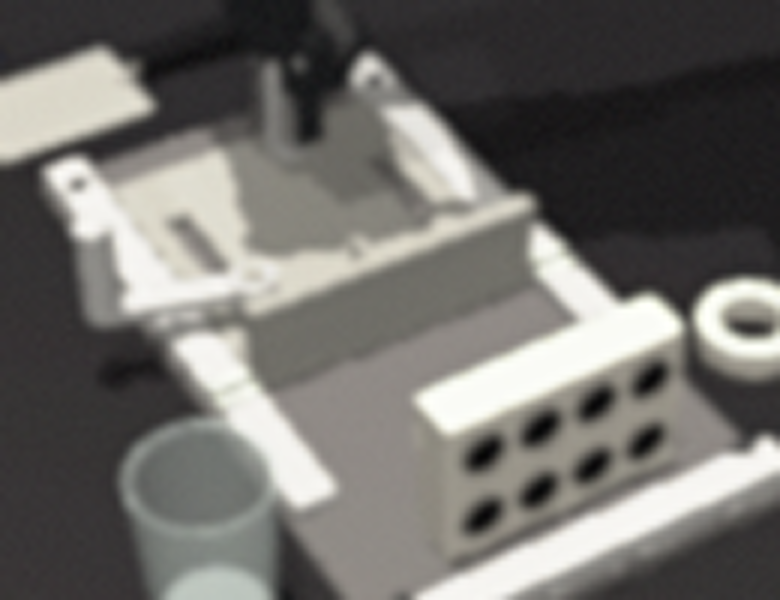

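The scene view agrees: the fence foot corner (270,385) lies next to the line on the rail (240,385). About 1.2 mm is left.

Emit:
apply_moves --series "0 0.06 0 0 0 0 1; 0 0.06 0 0 0 0 1; 0 0 0 0 0 0 1; 0 0 0 0 0 0 1; 0 0 0 0 0 0 1; 0 0 0 0 0 0 1; 0 0 0 0 0 0 1; 0 0 0 0 0 0 1; 0 0 0 0 0 0 1; 0 0 0 0 0 0 1"

```text
clock: 6.92
eef_pos: [496.4, -183.5, 48.6]
tcp_rot: [-3.141, -0.002, -0.071]
contact_force: [0.2, 6.7, 10.1]
opening: 0.272
```

```bash
python3 - <<'E'
from h import *
s=r.sense();p=s["eef_pos"];print(p,s["contact_force"],"post+147 in deck y:",p[1]*np.cos(.0735)+p[0]*np.sin(.0735)+147)
cv2.imwrite("pics/top3_raw.png",r.grab_frame("top"))
E
python3 fm.py pics/top3_raw.png
```

```text
[ 496.35787859 -183.4628289    48.57241494] [ 0.22191211  6.72364864 10.08637373] post+147 in deck y: 0.48196926903943904
mark [-0.3  0.4  0.9  0.1  0.6  0.   0.2  0.   0.1  0.7] rails 0.29 0.26
178 [157 157 157 156 157 157 157 156 149 136 176 218 226 224 223 225]
202 [160 160 160 160 161 160 158 140 141 202 227 228 219 214 220 222]
226 [160 160 160 160 160 158 144 181 222 230 228 221 224 230 230 230]
fence [-0.   0.3  0.4  0.5  0.2  0.5  0.3  0.6  0.4  0.9  0.5  0.8  0.5] 0.45
```

The fence is within 0.2 mm of the lines. I'll release the post, rise and go to the clamp handle.

Emit:
apply_moves --series "0 0 0 0 0 0 0.3; 0 0 0 0 0 0 0; 0 0 0 0 0 0 -0.5; 0 0 0 0 0 0 -0.8; 0 0 -2.9 0 0 0 -0.8; 0 0 -2.9 0 0 0 -0.8; 0 0 -2.9 0 0 0 -0.8; 2.86 -1.74 0 0 0 0 -0.8; 2.86 -1.74 0 0 0 0 -0.8; 2.86 -1.74 0 0 0 0 -0.8"

```text
clock: 7.8
eef_pos: [585.9, -138.0, 135.3]
tcp_rot: [3.141, -0.002, -0.073]
contact_force: [-0.5, -1.0, -0.7]
opening: 0.9
```

Emit:
apply_moves --series "2.86 -1.74 0 0 0 0 -0.8; 2.86 -1.74 0 0 0 0 -0.8; 0 0 0 0 0 0.12 -0.8; 0 0 0 0 0 0.12 -0.8; 0 0 0 0 0 0.12 -0.8; 0 0 0 0 0 0.12 -0.8; 0 0 0 0 0 0.12 -0.8; 0 0 0 0 0 0 -0.8; 0 0 0 0 0 0 -0.8; 0 0 0 0 0 0 -0.8"

```text
clock: 8.63
eef_pos: [644.1, -107.5, 134.1]
tcp_rot: [3.141, 0.0, -0.667]
contact_force: [-0.2, 0.2, -1.0]
opening: 0.901
```

```bash
python3 - <<'E'
from h import *
s=r.sense();print(s["eef_pos"],s["tcp_rot"],s["qpos"])
yaw=s["tcp_rot"][2];d=np.array([645.5,-107.1])-s["eef_pos"][:2]
print("tool xy to handle",d@[np.cos(yaw),np.sin(yaw)],d@[np.sin(yaw),-np.cos(yaw)])
cv2.imwrite("pics/top4_raw.png",r.grab_frame("top"))
E
python3 fm.py pics/top4_raw.png
```

```text
[ 644.09815222 -107.5076135   134.14789039] [ 3.14142979e+00  2.71759465e-04 -6.67352613e-01] [-1.67677929e-01  5.14194057e-01  1.66035809e+00 -1.54771485e-05
  9.67357080e-01  2.07047977e+00]
tool xy to handle 0.8488238815410716 -1.187781117008573
mark [3.  2.6 2.6 2.5 2.6 2.4 3.1 3.  2.8 2.7] rails 2.62 2.9
178 [109 108 108 108 109 113 137 154 151 185 220 227 228 228 227 228]
202 [110 110 111 110 116 160 195 203 203 204 204 205 203 186 148 128]
226 [109 109 110 110 112 117 121 126 131 138 148 154 157 159 160 162]
fence [  3.2   4.9   5.5   6.1   7.5   7.5   8.1 150.9  62.   52.1  50.4  49.7
  48.5] 35.11
```

Emit:
apply_moves --series "0.1 -0.1 1.5 0 0 0 -0.8; 0 0 1.6 0 0 0 -0.8; 0 0 1.6 0 0 0 -0.8; 0 0 1.5 0 0 0 -0.8; 0 0 0 0 0 0 -0.8; 0 0 0 0 0 0 0; 0 0 0 0 0 0 0.6; 0 0 0 0 0 0 1; 0 0 0 0 0 0 1; 0 0 0 0 0 0 1" --squeeze 40

```text
clock: 9.52
eef_pos: [646.2, -107.4, 73.2]
tcp_rot: [-3.141, -0.001, -0.671]
contact_force: [0.4, -0.6, 8.9]
opening: 0.199
```

Emit:
apply_moves --series "0 0 0 0 0 0 1; 0 0 0 0 0 0 1; 0 0 0 0 0 0 1; 0 0 0 0 0 0 1; 0 0 0 0 0 0 1; 0 0 0 0 0 0 1; 0 0 0 0 0 0 1; 0 0 0 0 0 0 1; 0 0 0 0 0 0 1; 0 0 0 0 0 0 1"

```text
clock: 10.35
eef_pos: [646.2, -107.4, 73.2]
tcp_rot: [-3.141, -0.001, -0.671]
contact_force: [-1.9, -0.4, 5.9]
opening: 0.197
```

```bash
cat > arc.py <<'E'
from h import *
s=r.sense();p=s["eef_pos"][:2];yaw=s["tcp_rot"][2];ax=np.array([580.1,-84.6])
v=p-ax;th=-np.arctan2(v[1],v[0])-.0735;print(s["eef_pos"],"yaw",yaw,"F",s["contact_force"],"open",s["opening"],"r",np.hypot(*v),"clamp",th)
def plan(targets,turn):
    y=yaw;q=p
    for t in targets:
        y2=y; a=-(t+.0735); n=ax+70*np.array([np.cos(a),np.sin(a)]); d=n-q
        print(round(t,2),np.round([d@[np.cos(y),np.sin(y)]/10,d@[np.sin(y),-np.cos(y)]/10],2)); q=n; y=y-turn
E
python3 - <<'E'
from arc import *
plan(np.linspace(th,1.6,17)[1:],0.04)
E
```

```text
[ 646.15587127 -107.37059264   73.2301446 ] yaw -0.6710500132826189 F [-1.8685574  -0.42731794  5.90718547] open 0.19747160700452207 r 69.87043736515623 clamp 0.2584607769159425
0.34 [0.18 0.56]
0.43 [0.15 0.57]
0.51 [0.12 0.57]
0.59 [0.1  0.58]
0.68 [0.07 0.58]
0.76 [0.05 0.58]
0.85 [0.02 0.59]
0.93 [-0.01  0.59]
1.01 [-0.03  0.59]
1.1 [-0.06  0.58]
1.18 [-0.08  0.58]
1.26 [-0.11  0.58]
1.35 [-0.13  0.57]
1.43 [-0.16  0.57]
1.52 [-0.18  0.56]
1.6 [-0.21  0.55]
```

The handle is gripped (opening 17 mm, radius 69.9 mm), so I'll follow the arc.

Emit:
apply_moves --series "0.18 0.56 0 0 0 0.04 1; 0.15 0.57 0 0 0 0.04 1; 0.12 0.57 0 0 0 0.04 1; 0.1 0.58 0 0 0 0.04 1; 0.07 0.58 0 0 0 0.04 1; 0.05 0.58 0 0 0 0.04 1; 0.02 0.59 0 0 0 0.04 1; 0 0.59 0 0 0 0.04 1; 0 0 0 0 0 0 1; 0 0 0 0 0 0 1"

```text
clock: 11.18
eef_pos: [619.6, -144.3, 73.4]
tcp_rot: [-3.138, -0.004, -0.993]
contact_force: [6.2, -1.6, 0.1]
opening: 0.2
```

Run:
```python
from arc import *
plan(np.linspace(th,1.57,9)[1:],0.04)
```

```text
[ 619.62113042 -144.25376531   73.39329929] yaw -0.992666086314117 F [ 6.23872278 -1.56275525  0.0601229 ] open 0.20003684452170198 r 71.55760941971806 clamp 0.9121779365921993
0.99 [-0.18  0.58]
1.08 [-0.04  0.57]
1.16 [-0.07  0.57]
1.24 [-0.09  0.57]
1.32 [-0.12  0.56]
1.41 [-0.14  0.56]
1.49 [-0.16  0.55]
1.57 [-0.19  0.54]
```

Emit:
apply_moves --series "-0.12 0.58 0 0 0 0.04 1; -0.04 0.57 0 0 0 0.04 1; -0.07 0.57 0 0 0 0.04 1; -0.09 0.57 0 0 0 0.04 1; -0.12 0.56 0 0 0 0.04 1; -0.14 0.56 0 0 0 0.04 1; -0.16 0.55 0 0 0 0.04 1; -0.19 0.5 0 0 0 0.04 1; 0 0 0 0 0 0 1; 0 0 0 0 0 0 1"

```text
clock: 12.02
eef_pos: [575.6, -155.2, 73.5]
tcp_rot: [-3.137, -0.003, -1.311]
contact_force: [4.2, -3.8, 2.9]
opening: 0.202
```

Run:
```python
from arc import *
plan([1.6],0)
```

```text
[ 575.58818611 -155.22317717   73.52727334] yaw -1.311389138948332 F [ 4.20311246 -3.82326606  2.87245109] open 0.2018030671626766 r 70.76715069533958 clamp 1.561095364219189
1.6 [-0.16  0.23]
```

Emit:
apply_moves --series "-0.1 0.2 0 0 0 0 1; -0.05 0.15 0 0 0 0 1; 0 0 0 0 0 0 1; 0 0 0 0 0 0 1; 0 0 0 0 0 0 1; 0 0 0 0 0 0 1; 0 0 0 0 0 0 1; 0 0 0 0 0 0 1; 0 0 0 0 0 0 1; 0 0 0 0 0 0 1"

```text
clock: 12.85
eef_pos: [575.3, -155.1, 73.7]
tcp_rot: [-3.131, -0.006, -1.311]
contact_force: [17.1, -3.7, -8.6]
opening: 0.196
```

```bash
python3 arc.py
```

```text
[ 575.25744844 -155.1313304    73.72906887] yaw -1.311207646968974 F [17.11181801 -3.74004442 -8.61044499] open 0.19563873075420787 r 70.69737529929357 clamp 1.565846910120366
```

The lever is at its hard stop (1.566, with 17 N reaction). I'll release it, rise, and turn and travel to behind the block.

Emit:
apply_moves --series "0 0 0 0 0 0 0.5; 0 0 0 0 0 0 0.1; 0 0 0 0 0 0 0; 0 0 -2.7 0 0 0 0; 0 0 -2.7 0 0 0 0; 0 0 -2.7 0 0 0 0; 0 0 0 0 0 -0.12 0; 0 0 0 0 0 -0.12 0; 0 0 0 0 0 -0.12 0; 0 0 0 0 0 -0.12 0"

```text
clock: 13.68
eef_pos: [569.1, -153.4, 153.4]
tcp_rot: [3.141, 0.001, -0.825]
contact_force: [0.4, -0.4, 0.6]
opening: 0.499
```

Emit:
apply_moves --series "0 0 0 0 0 -0.12 1; 0 0 0 0 0 -0.12 1; 0 0 0 0 0 -0.12 1; 0 0 0 0 0 -0.12 1; 0 0 0 0 0 -0.12 1; 0 0 0 0 0 -0.12 1; -0.86 -4 0 0 0 0 1; -0.86 -4 0 0 0 0 1; -0.86 -4 0 0 0 0 1; -0.86 -4 0 0 0 0 1"

```text
clock: 14.52
eef_pos: [552.1, 10.6, 153.1]
tcp_rot: [3.142, 0.001, -0.112]
contact_force: [0.5, -0.1, 0.9]
opening: 0.003
```

Emit:
apply_moves --series "-0.86 -4 0 0 0 0 1; -0.86 -4 0 0 0 0 1; -0.86 -4 0 0 0 0 1; 0 0 0 0 0 -0.04 1; 0 0 0 0 0 0 1; 0 0 0 0 0 0 1; 0 0 0 0 0 0 1; 0 0 0 0 0 0 1; 0 0 0 0 0 0 1; 0 0 0 0 0 0 1"

```text
clock: 15.35
eef_pos: [541.1, 130.5, 153.3]
tcp_rot: [3.142, 0.0, -0.073]
contact_force: [0.4, -0.5, 0.9]
opening: -0.0
```

```bash
cat > loc.py <<'E'
from h import *
def L(p,y=-.0735): return np.array([[np.cos(y),np.sin(y)],[-np.sin(y),np.cos(y)]])@(np.asarray(p)[:2]-[527.5,-50.7])
if __name__=="__main__":
    s=r.sense();print(s["clock"],s["eef_pos"],s["tcp_rot"],s["contact_force"],s["opening"],"deck",L(s["eef_pos"]))
E
python3 loc.py; python3 -c "
from h import *
im=r.grab_frame('top');cv2.imwrite('pics/top5_raw.png',im)
c=im[145:250,190:340];cv2.imwrite('pics/top5c.png',cv2.resize(c,None,fx=5.3,fy=5.3,interpolation=cv2.INTER_CUBIC))"; python3 fm.py pics/top5_raw.png
```

```text
15.35 [541.07569121 130.46108657 153.30841601] [ 3.14155331e+00  3.69031779e-05 -7.30338680e-02] [ 0.42267062 -0.48228556  0.91000596] -4.983565812338317e-06 deck [  0.23568378 181.66888323]
mark [-0.3  0.4  0.9  0.1  0.6 -0.   0.1  0.   0.1  0.7] rails 0.27 0.24
178 [157 158 157 158 157 157 158 158 155 142 177 218 226 225 223 225]
202 [160 161 161 161 161 161 159 141 138 200 227 228 219 215 221 223]
226 [161 161 161 161 161 159 145 182 222 230 228 222 224 230 230 230]
fence [-0.   0.4  0.2  0.   0.3  0.6  0.5  0.2  0.5  1.   0.4  0.3  0.6] 0.37
```

View pics/top5c.png

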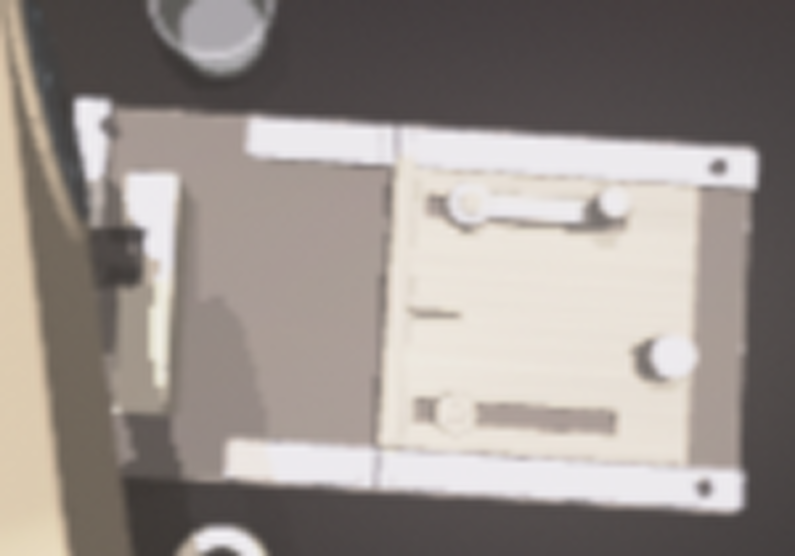

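The lever now points along deck -y (stud 470,205; handle 610,203) and the fence is still on the lines. The dark fingertips at (95-145, 255) need checking against the TCP before I descend.

```bash
python3 -c "
from m import *
from loc import L
for z in(136,155,180,210): print(z,[L(P(c,z)).round(1) for c in((145,255),(95,255),(120,228),(120,285))])
for z in (136,153,210):
  q=proj('top',[541.1,130.5,z]);print(z,(q-[190,145])*5.3)"
```

```text
136 [array([  8.5, 130.2]), array([  7.1, 153.8]), array([ 20.6, 142.9]), array([ -6.4, 140.9])]
155 [array([  6.8, 128. ]), array([  5.4, 151.1]), array([ 18.7, 140.5]), array([ -7.8, 138.6])]
180 [array([  4.6, 125.2]), array([  3.2, 147.6]), array([ 16.1, 137.3]), array([ -9.6, 135.4])]
210 [array([  2. , 121.9]), array([  0.6, 143.4]), array([ 13. , 133.5]), array([-11.7, 131.7])]
136 [ 32.68699055 263.43521337]
153 [ 26.62751509 260.15596945]
210 [  4.43878538 248.14795697]
```

The dark patch fits the gripper knuckle, about 60 mm above the tips, so it will stay above the block. I'll descend and then push slowly.

Emit:
apply_moves --series "-0.5 0 1.9 0 0 0 1; 0 0 1.9 0 0 0 1; 0 0 2 0 0 0 1; 0 0.3 0 0 0 0 1; 0 0.3 0 0 0 0 1; 0 0.3 0 0 0 0 1; 0 0.3 0 0 0 0 1; 0 0 0 0 0 0 1; 0 0 0 0 0 0 1; 0 0 0 0 0 0 1"

```text
clock: 16.23
eef_pos: [535.5, 119.8, 95.9]
tcp_rot: [-3.141, -0.001, -0.071]
contact_force: [-0.0, -0.4, -0.1]
opening: -0.001
```

```bash
python3 loc.py
```

```text
16.2333 [535.47356321 119.79247903  95.92875961] [-3.14122898e+00 -1.03201754e-03 -7.14868972e-02] [-3.50758075e-04 -3.64718188e-01 -1.06056905e-01] -0.001327706236443222 deck [ -4.56788217 170.61769419]
```

Emit:
apply_moves --series "0 0.25 0 0 0 0 1; 0 0.25 0 0 0 0 1; 0 0.25 0 0 0 0 1; 0 0.25 0 0 0 0 1; 0 0.25 0 0 0 0 1; 0 0.25 0 0 0 0 1; 0 0.25 0 0 0 0 1; 0 0.25 0 0 0 0 1; 0 0 0 0 0 0 1; 0 0 0 0 0 0 1"

```text
clock: 17.07
eef_pos: [533.6, 99.7, 95.3]
tcp_rot: [-3.142, 0.0, -0.072]
contact_force: [0.8, -0.3, -0.1]
opening: 0.002
```

```bash
python3 loc.py; python3 -c "
from h import *
im=r.grab_frame('scene')
c=im[150:250,190:320];cv2.imwrite('pics/scene6c.png',cv2.resize(c,None,fx=6,fy=6,interpolation=cv2.INTER_CUBIC))"
```

```text
17.0667 [533.61997369  99.66412172  95.25600138] [-3.14159174e+00  1.18180175e-04 -7.15191795e-02] [ 0.83335564 -0.3229446  -0.10542562] 0.001505374131378123 deck [ -4.93836458 150.40756542]
```

View pics/scene6c.png

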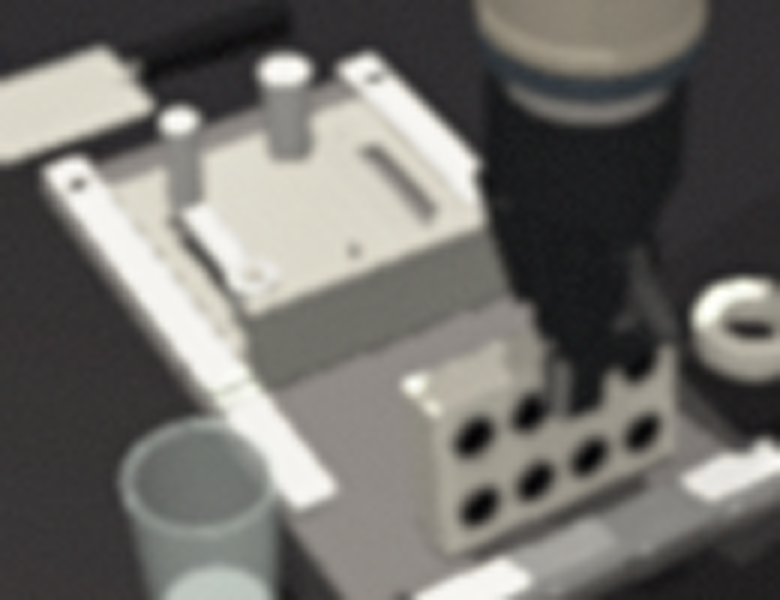

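The fingertips (575,400) touch the block near its top. Its base is unchanged at (440,545) and the top is leaning back, so it is tipping and not sliding. I'll carry on.

Emit:
apply_moves --series "0 0.25 0 0 0 0 1; 0 0.25 0 0 0 0 1; 0 0.25 0 0 0 0 1; 0 0.25 0 0 0 0 1; 0 0.25 0 0 0 0 1; 0 0.25 0 0 0 0 1; 0 0.25 0 0 0 0 1; 0 0.2 0 0 0 0 1; 0 0 0 0 0 0 1; 0 0 0 0 0 0 1"

```text
clock: 17.95
eef_pos: [532.3, 80.3, 95.3]
tcp_rot: [-3.142, -0.0, -0.071]
contact_force: [-0.0, 0.0, -1.0]
opening: -0.003
```

```bash
python3 loc.py; python3 -c "
from h import *
im=r.grab_frame('scene')
c=im[150:250,190:320];cv2.imwrite('pics/scene7c.png',cv2.resize(c,None,fx=6,fy=6,interpolation=cv2.INTER_CUBIC))"
```

```text
17.95 [532.30440004  80.26811509  95.30442331] [-3.14154551e+00 -3.22798457e-05 -7.14387750e-02] [-0.0068947   0.03638515 -1.0246835 ] -0.0032247491833718336 deck [ -4.82606305 130.96731861]
```

View pics/scene7c.png

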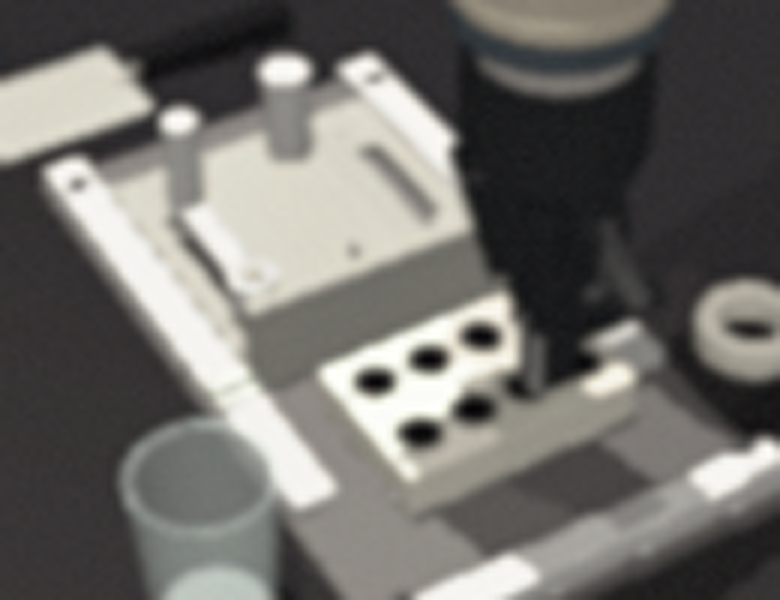

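The block now lies flat, wells up, between fence and lip. I'll rise and check from above with the arm back out of the way.

Emit:
apply_moves --series "0 0 -3 0 0 0 1; 0 0 -4 0 0 0 1; 0 0 -4 0 0 0 1; 0 0 -4 0 0 0 1; 0 -4 0 0 0 0 1; 0 -4 0 0 0 0 1; 0 -4 0 0 0 0 1; 0 0 0 0 0 0 1; 0 0 0 0 0 0 1; 0 0 0 0 0 0 1"

```text
clock: 18.83
eef_pos: [540.4, 200.2, 245.0]
tcp_rot: [3.141, 0.001, -0.07]
contact_force: [0.2, -0.4, 0.5]
opening: 0.0
```

```bash
python3 loc.py; python3 -c "
from h import *
im=r.grab_frame('top');cv2.imwrite('pics/top8_raw.png',im)
c=im[100:270,170:370];cv2.imwrite('pics/top8c.png',cv2.resize(c,None,fx=3.5,fy=3.5,interpolation=cv2.INTER_CUBIC))"; python3 fm.py pics/top8_raw.png
```

```text
18.8333 [540.4142853  200.15161914 244.98551223] [ 3.14097085e+00  6.06608647e-04 -6.99815174e-02] [ 0.19729808 -0.43318101  0.51323676] 0.0003722774220743146 deck [ -5.54157984 251.12268811]
mark [-0.3  0.5  0.9  0.1  0.5 -0.   0.1  0.   0.1  0.8] rails 0.29 0.25
178 [158 158 158 158 158 159 158 158 155 143 178 219 226 225 224 225]
202 [200 160 161 162 161 162 160 141 140 201 227 228 220 216 220 223]
226 [160 162 161 162 162 160 147 182 222 230 228 222 224 230 231 230]
fence [ 0.1 54.4 35.9 36.6 40.6 34.1 82.3 35.2 35.5 40.2 33.3 32.3  0.6] 35.46
```

View pics/top8c.png

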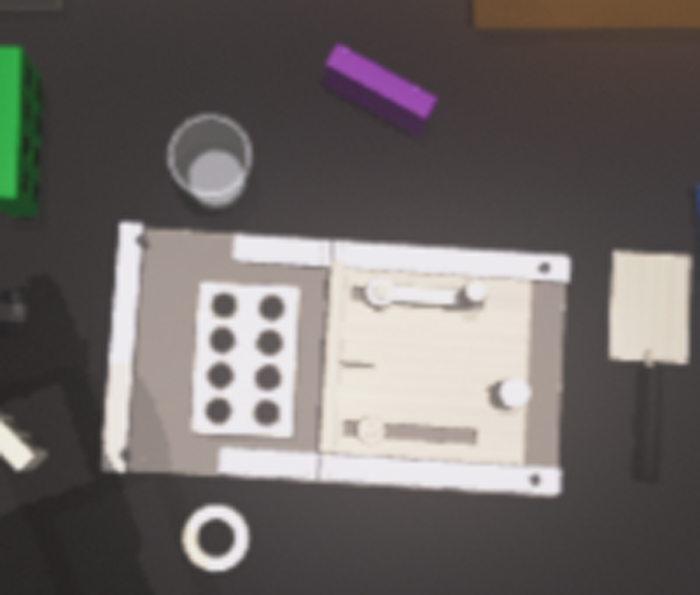

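The top view shows the block flat with eight wells up at (245,360), the fence on the lines, the lever along deck -y, and the bystanders in view unmoved. The unobstructed fence rows still read 0.1 to 0.6; the other values come from my edge finder catching the white block.

```bash
python3 -c "
from rig import r
print(r.sign_off())"
```

```text
the job is handed in; nothing more can be done
None
```

The job is done as asked, in the order asked, and handed in at about 19 s of the 72 s allowed.

- **Stop:** I slid it by its post until the fence face was level with the lines. The last clean camera check, after locking, put the fence at 0.37 mm and the lines at 0.26 mm, so about 0.1 mm apart. The calibration itself is only good to about 2 mm.
- **Clamp:** I turned the lever clockwise to its hard stop. It measured about 1.57 rad with a 17 N reaction, and the picture shows it pointing along deck -y.
- **Block:** a slow push near its top tipped it over. It now lies flat between fence and lip, all eight wells up. The arm is clear and touching nothing.
- **Bystanders:** the beaker, ring and spatula look unmoved in the last picture. The other bystanders were outside that crop, so I did not check them again; the arm passed well above or clear of them.

The final fence average came out wrong (35 mm) because the edge finder caught the white block in most rows. The two rows it did not cover read 0.1 and 0.6 mm, about as before.

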